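# Shut the filter drawer and hold the cuvette in the beam

### The job

The photometer's orange-fronted filter drawer has just been loaded: first push it fully shut. Then lift the cuvette with the blue stopper out of the rack, gripping it only by its two frosted faces and never touching its clear end windows, and hold it upright in the air between the lamp and the detector so that the beam enters one clear window and leaves by the other, with the middle of the cuvette on the beam. Finish while still holding it there, touching nothing else with it, and leave the other two cells and the things on the bench where they are.

Things in the scene. Friction and masses are not known exactly. Their poses are not given: they have to be found in the camera images.
- photometer: Photometer, fixed: cream housings on a dark base plate 150 x 340 x 20 mm. Origin on the bench under the middle of the light gap; drawer front faces its -x, y points to the lamp, z up. Lamp house x -70..70, y 60..180 mm with the drawer; detector x -50..50, y -130..-60 mm; both 130 mm tall. Open gap 120 mm long between them, empty above the base plate.
- beam (a point): Middle of the light path, 95 mm above the bench at the middle of the gap, on the line from the yellow lamp lens (y = +60 mm) to the dark detector opening (y = -60 mm). Axes are the photometer's: the beam runs along y.
- filter_drawer (a joint): Filter drawer in the lamp house, in metres: 0 is fully shut (against its stop), 0.06 fully open. It slides along the photometer's -x to open; light friction of about 1.5 N, stays where it is left.
- drawer_front (a point): Middle of the outer face of the orange drawer front, which is 84 mm wide (y), 48 mm high and 8 mm thick, its middle 95 mm above the bench. It moves with the drawer. When shut the face stands 8 mm proud of the lamp house.
- rack: Grey rack, 60 (x) x 210 (y) x 14 mm high, fixed to the bench, origin on the bench under its middle. Three pockets in a row along its y, 64 mm apart, each 25 x 51 mm wide and 10 mm deep (floor 4 mm above the bench). A cell stands upright in each, long side along the rack's y.
- cuvette: Glass cell with blue stopper, in any of the rack's pockets: 20 mm (x) between its white frosted faces, 46 mm long (y), 50 mm tall, about 80 g. Origin at centre of underside, z up. Frosted faces (40 x 50 mm) look to +x and -x; clear windows are on the +y and -y ends. Stopper 2 mm proud on top.
- cell_center (a point): Middle of the cuvette, 25 mm above its underside; axes as the cuvette's.
- window_a: Clear window at the cuvette's +y end, 16 mm wide (x), 3 mm thick, 42 mm tall; origin at its middle, 21.5 mm from the cuvette's middle. Its edges lie 2 mm inside the planes of the frosted faces.
- window_b: The same clear window at the cuvette's -y end.
- cell_red: Another cell in the rack, same size and axes, red stopper. Leave alone.
- cell_yellow: Another cell in the rack, same size and axes, yellow stopper. Leave alone.
- jar: Glass jar with red lid, 84 mm across, 120 mm tall. Leave alone. Origin at its underside.
- cup: Paper cup, 72 mm across, 85 mm tall. Leave alone. Origin at its underside.
- mouse: Black computer mouse, about 75 x 60 x 32 mm. Leave alone. Origin at its underside.
Not all that is in view belongs to the job. Leave any purple look-alike of the cuvette alone.

How it is judged:
By the outcome, as a careful person would: the job done as asked, in the order asked, and still so for the second after the job is handed in, while the arm keeps its last pose, push and grip.
It also fails if it takes over 56 s, if anything falls off the work surface, if the arm or the gripper's body presses on something with over 40 N, if the wrist force passes 120 N, or if a joint passes its speed limit or range.

### The arm

A 6-joint arm with a two-finger parallel gripper is mounted at the origin on the work surface. World frame = base frame: x ahead of the robot, y to its left, z up, the work surface at z = 0. Lengths are in m, angles in rad, forces in N, time in s.
With the tool pointing down it reaches from about 0.35 to 0.975 m from the base axis. Payload 4.9 kg.
Tool frame: the origin (TCP) lies at the very end of the fingers, on their centre line; the grasp point (between the pads) lies 19 mm behind it; z points along the fingers, y is the line along which they close (so a half turn about z gives the same grasp; the last joint's range is limited). The gripper opens to 85 mm and grips with 20 to 120 N. Pads are 22 mm wide; open, the fingers measure 114 mm over their backs; the gripper's body (76 mm by 85 mm) begins 54 mm behind the grasp point. The pads swing forward as they close: fully open they stand 13 mm farther back than shut.
Start: joints at [-1.454, 0.053, 1.613, -0, 1.476, -0.119], TCP at [0.146, -0.608, 0.231] pointing down, gripper open.
Joint ranges: [-3.01, 3.01], [-1.01, 2.22], [0.06, 2.58], [-1.02, 4.17], [0.09, 2.62], [-3.14, 3.14]. Speed limits (rad/s): [2.57, 2.57, 3.14, 3.14, 3.14, 3.14].

### API

Orientations are given as a unit quaternion [w, x, y, z].
In Python, from plant import * gives the robot as it stands.
- The arm moves only by the tool jog_arm, never from a script. Its argument "moves" is a list that holds one entry, the list of rows, each a list of 7 numbers: the finger opening in cm, from 0 to 8.54, then the shift along the tool's x, y, z in cm, then the turn, a rotation vector about the tool's x, y, z in rad. A call has 1 to 20 rows; each row shifts and turns the commanded pose from where the row before left it, along the tool's axes as they then stand; what a row does not reach is not made up. A row lasts 1/12 s, in which the tool goes at most 41.7 mm and 7.16 degrees, less where a joint would pass 70% of its speed; a pose out of reach is approached as far as the arm can. A call is refused whole if a number of a shift passes 4.17 or a number of a turn 0.125, either way. A call with a gripper value outside its range is refused whole. The fingers move at their own pace and stop on an object; the grip force is fixed at half the most. Time passes only in rows, so rows that do not move let the fingers close. It gives the time, the measured TCP pose, the force, the opening and the grip force at its end, in the units of the state.
- state(): the state, without advancing time (a new reading comes with each control period).
- grab_frame(name): name is "scene" or "top" or "wrist"; returns a dict with "color" (420x560x3 uint8, blue, green, red), "depth" (420x560 float32, m along the optical axis (not along the pixel's ray), 0 where there is no reading), "fx", "fy", "cx", "cy" (pixels), "R" (3x3) and "t" (3): a world point X has camera coordinates R X + t. Camera axes: x right, y down, z forward; pixel columns grow to the right and rows downward; lengths in m; the calibration is good to about 2 mm. A picture is of the moment at which its call begins.
- job_done(): hands the job in; it is judged then, once.
Trained networks look in a picture, given as the dict that the camera call returned (one of the last four; its "shot" number tells which), for a name from the list of things; names that differ only in an ending like _2 or _b are one class to them, and where a whole thing is asked for, a point or a joint stands for the part that bears it (a point fixed in the world has none). Each returns a list of dicts, best first, with "p" (0 to 1); they miss things now and then, are a little off and sometimes report something else, mostly with a low value. They report only what shows in the picture. A call takes as long as a camera call. They do not tell look-alikes from the thing itself.
- recognise(name, picture): "rect" ([centre column, centre row, width, height] in pixels, round what is visible of it).
- regions_of(name, picture): "pixels" (420x560 bool, what is visible of it) and "rect" ([centre column, centre row, width, height] in pixels, round what is visible of it).
The state is a dict: "time": time; "joint_pos": joint angles; "joint_vel": joint speeds; "joint_efforts": joint torques, N m; "tool_pos": TCP position; "tool_rot": TCP orientation; "contact_force": force on the tool from outside, world axes, zero at the start; "ft_torque": the same for the moment, N m; "gripper_width": opening from 0.0 (shut) to 1.0 (fully open); "grasp_force": force on a finger pad.
Only numpy, scipy, OpenCV 4.12 (cv2) and the standard library are available. Lean on these libraries where they do the work, as an engineer would, in place of code of your own. Each camera call takes 0.05 s, during which the arm holds its last target. There are 200 camera calls.

## Working session

There is one attempt and no reset: what is moved stays moved. The work goes in short steps, Python scripts to look and compute and a tool call to move; the robot and the scene stay as the last step left them, time stands still between calls to the robot, and variables do not carry over. Pictures are saved under pics/ and viewed, at most 10 in all, crops included, and the job is handed in when it is done.

Besides the shell and the picture viewer there is one more tool, called after ">>>" by a JSON object that holds its "name" and its "arguments", one argument or row to a line. jog_arm: Moves the arm, as the interface text tells. Its arguments: {"type":"object","properties":{"moves":{"type":"array"}},"required":["moves"]}

```bash
mkdir -p pics; cat > h.py <<'E'
from plant import *
import numpy as np, cv2
from scipy.spatial.transform import Rotation as Ro
def cloud(f):
    d=f["depth"]; v,u=np.mgrid[:d.shape[0],:d.shape[1]]
    c=np.stack([(u-f["cx"])/f["fx"]*d,(v-f["cy"])/f["fy"]*d,d],-1)
    P=(c-np.array(f["t"]))@np.array(f["R"]); P[d==0]=np.nan
    return P
def proj(f,X):
    c=np.array(X)@np.array(f["R"]).T+f["t"]; return np.stack([c[...,0]/c[...,2]*f["fx"]+f["cx"],c[...,1]/c[...,2]*f["fy"]+f["cy"]],-1)
E
python3 - <<'E'
from h import *
for n in("top","scene"):
    f=grab_frame(n); cv2.imwrite(f"pics/{n}1.png",f["color"]); P=cloud(f)
    np.savez(f"{n}1.npz",P=P,color=f["color"],**{k:f[k] for k in("fx","fy","cx","cy","R","t")})
    for o in("photometer","drawer_front","rack","cuvette","cell_red","jar","cup","mouse"):
        for r in regions_of(o,f)[:3]:
            print(n,o,round(r["p"],2),np.round(r["rect"]),np.round(np.nanmedian(P[r["pixels"]],0),3))
print(state())
E
```

```text
top photometer 0.93 [236. 199. 125.  92.] [0.535 0.128 0.117]
top drawer_front 0.95 [213. 234.  33.  22.] [0.431 0.174 0.088]
top rack 0.84 [381. 210.  43.  74.] [ 0.507 -0.282  0.013]
top cuvette 0.56 [344. 196.  20.  20.] [ 0.543 -0.176  0.05 ]
top cuvette 0.5 [376. 185.  14.  16.] [ 0.573 -0.269  0.051]
top cell_red 0.6 [382. 207.  15.  19.] [ 0.512 -0.284  0.051]
top jar 0.73 [213. 234.  32.  23.] [0.431 0.174 0.088]
top jar 0.62 [300. 264.  31.  37.] [ 0.357 -0.055  0.119]
top cup 0.75 [455. 183.  35.  31.] [ 0.581 -0.488  0.046]
top mouse 0.94 [103. 211.  19.  23.] [0.502 0.487 0.024]
scene photometer 0.93 [316. 212.  91. 122.] [0.57  0.126 0.087]
scene photometer 0.47 [178. 372.  36.  45.] [ 0.567 -0.477  0.052]
scene photometer 0.36 [242. 313.  22.  20.] [ 0.582 -0.281  0.043]
scene drawer_front 0.89 [295. 168.  20.  30.] [0.427 0.164 0.093]
scene rack 0.95 [218. 315.  88.  37.] [ 0.53  -0.307  0.013]
scene cuvette 0.82 [240. 314.  20.  23.] [ 0.582 -0.28   0.044]
scene cuvette 0.65 [256. 286.  13.  28.] [ 0.556 -0.19   0.046]
scene cell_red 0.93 [217. 305.  24.  23.] [ 0.52 
[... 354 characters left out ...]
5400833e+00,  5.27012497e-02,  1.61288012e+00,  2.28899134e-05,
        1.47601129e+00, -1.18937749e-01]), 'joint_vel': array([-1.57872481e-03,  6.37266200e-04,  4.41537740e-04,  2.62672507e-05,
       -7.61458542e-04,  1.93594952e-04]), 'joint_efforts': array([-2.28416793e-03, -3.93680513e+01, -3.70469713e+01, -2.30628502e-04,
        3.46766401e-04,  5.91025810e-06]), 'tool_pos': array([ 0.14601094, -0.60769237,  0.23131469]), 'tool_rot': array([9.32240910e-09, 9.93062336e-01, 1.17589102e-01, 1.13935798e-05]), 'contact_force': array([-0.00353911,  0.77670441,  0.52306542]), 'ft_torque': array([-0.00751946,  0.04361213,  0.0185002 ]), 'grasp_force': 0.0, 'gripper_width': 1.0064823734397825}
```

View crops.

```bash
python3 - <<'E'
from h import *
a=cv2.imread("pics/top1.png")[130:310,80:500]; b=cv2.imread("pics/scene1.png")[120:420,130:430]
cv2.imwrite("pics/c1.png",cv2.resize(a,(798,342),interpolation=cv2.INTER_CUBIC)); cv2.imwrite("pics/c2.png",cv2.resize(b,(600,600),interpolation=cv2.INTER_CUBIC))
E
```

```text
(no output)
```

View pics/c1.png

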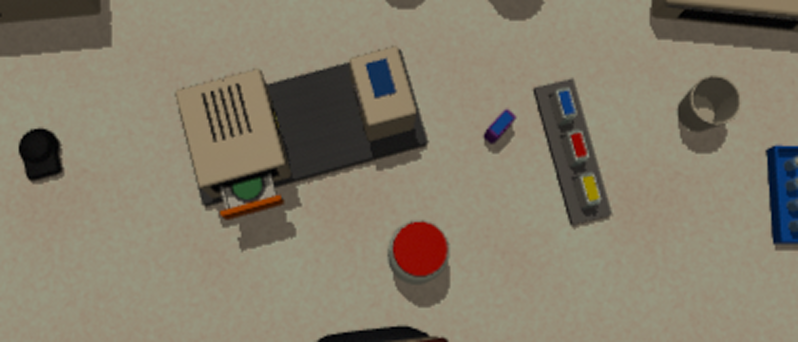

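View pics/c2.png

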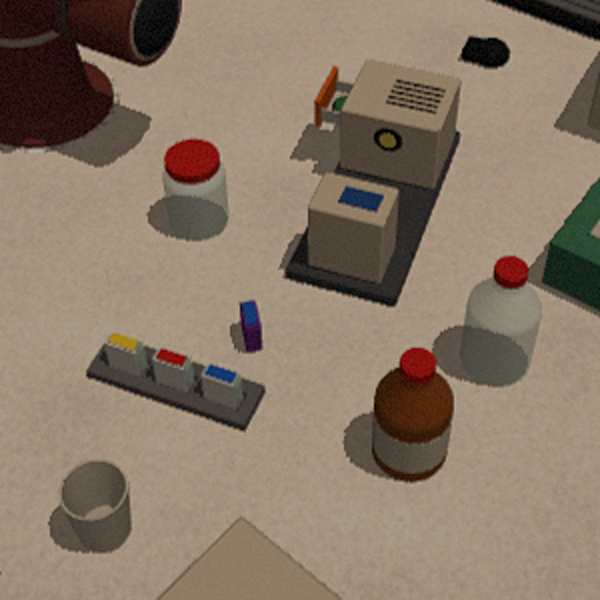

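Candidates (top view): blue-topped cell in the rack at (376,185); purple-bodied look-alike with a blue top lying free at (344,196); red (382,207) and yellow (390,228) cells. By the description I choose the rack one at (376,185); crop shows its white body. Jar is at (300,264), drawer open at (213,234).

```bash
cat > fit.py <<'E'
from h import *
z=np.load("top1.npz"); P=z["P"]; C=z["color"].astype(int)
X,Y,Z=P[...,0],P[...,1],P[...,2]
def fit(m,name):
    p=P[m]; r=cv2.minAreaRect((p[:,:2]*1000).astype(np.float32)); print(name,m.sum(),"c",np.round(r[0],1),"size",np.round(r[1],1),"ang",round(r[2],2),"z",round(np.median(p[:,2]),4)); return r
near=lambda x,y,d:np.hypot(X-x,Y-y)<d
top=(abs(Z-.13)<.006)
from scipy.ndimage import label
l,n=label(top)
for i in range(1,n+1):
    if (l==i).sum()>80: fit(l==i,"top130")
fit((abs(Z-.02)<.006)&near(.54,.1,.1)&(Y>-.0),"base")
for nm,x,y in(("blue",.573,-.269),("red",.512,-.284)):fit((abs(Z-.051)<.006)&near(x,y,.03),nm)
fit((abs(Z-.051)<.006)&near(.45,-.3,.03),"yel")
fit((Z>.008)&(Z<.1)&near(.507,-.282,.13)&(Y<-.215),"rack")
B,G,R=C[...,0],C[...,1],C[...,2]
fit((R>130)&(B<60)&(G<110)&near(.431,.174,.07),"orange")
fit((Z>.03)&near(.543,-.176,.04),"purple"); fit((Z>.1)&near(.357,-.055,.06),"jar")
E
python3 fit.py
```

```text
top130 112 c [794.7 -40.7] size [35.2 62.2] ang 36.42 z 0.1297
top130 136 c [ 785.4 -197.6] size [59.9 50.3] ang 63.92 z 0.1297
top130 156 c [694.6 633.7] size [  6.8 193.8] ang 5.41 z 0.1303
top130 977 c [580.9  -6.7] size [100.9  70. ] ang 16.24 z 0.1299
top130 2439 c [521.5 199.8] size [142.3 119.9] ang 15.74 z 0.1299
base 2170 c [552.8  92.7] size [150.5 158. ] ang 15.51 z 0.0198
blue 97 c [ 576.1 -271.4] size [46.  21.8] ang 17.47 z 0.0536
red 115 c [ 514.3 -286.6] size [45.4 21. ] ang 13.33 z 0.0538
yel 112 c [ 452.1 -302.4] size [46.1 22. ] ang 13.89 z 0.0529
rack 1537 c [ 528.3 -307. ] size [224.4 151.4] ang 26.34 z 0.016
orange 74 c [421.3 171. ] size [12.6 82. ] ang 16.76 z 0.1192
purple 133 c [ 546.4 -178.3] size [20.2 46.8] ang 47.81 z 0.0502
jar 653 c [360.2 -57.5] size [71.1 71.9] ang 63.56 z 0.1197
```

>>> {"name": "jog_arm", "arguments": {
  "moves": [
    [[0,2.75,-2.41,0,0,0,0],[0,2.75,-2.41,0,0,0,0],[0,2.75,-2.41,0,0,0,0],[0,2.75,-2.41,0,0,0,0],[0,2.75,-2.41,0,0,0,0],[0,2.75,-2.41,0,0,0,0],[0,2.75,-2.41,0,0,0,0],[0,2.75,-2.41,0,0,0,0],[0,2.75,-2.41,0,0,0,0],[0,2.75,-2.41,0,0,0,0],[0,2.75,-2.41,0,0,0,0],[0,2.75,-2.41,0,0,0,0],[0,0,0,0,0,0,0],[0,0,0,0,0,0,0]]
  ]
}}

```text
time: 2.07
tool_pos: [0.4001, -0.2481, 0.2315]
tool_rot: [0.0, 0.993, 0.12, 0.0]
contact_force: [-0.9, -0.6, -0.2]
gripper_width: -0.002
grasp_force: 0.0
```

>>> {"name": "jog_arm", "arguments": {
  "moves": [
    [[0,0.61,-3.35,0,0,0,0],[0,0.61,-3.35,0,0,0,0],[0,0.61,-3.35,0,0,0,0],[0,0.61,-3.35,0,0,0,0],[0,0.61,-3.35,0,0,0,0],[0,0.61,-3.35,0,0,0,0],[0,0.61,-3.35,0,0,0,0],[0,0.61,-3.35,0,0,0,0],[0,0.61,-3.35,0,0,0,0],[0,0.61,-3.35,0,0,0,0],[0,0.61,-3.35,0,0,0,0],[0,0.61,-3.35,0,0,0,-0.044],[0,0,0,0,0,0,0],[0,0,0,0,0,0,0],[0,0,0,0,0,0,0]]
  ]
}}

```text
time: 3.32
tool_pos: [0.3769, 0.1575, 0.2312]
tool_rot: [0.0, 0.99, 0.139, -0.0]
contact_force: [0.3, 0.1, 0.1]
gripper_width: 0.001
grasp_force: 0.0
```

```bash
cat >> h.py <<'E'
def togo(target,yaw):
    s=state(); R=Ro.from_quat(np.roll(s["tool_rot"],-1)).as_matrix()
    w=np.degrees(np.arctan2(R[1,0],R[0,0])); d=R.T@(np.array(target)-s["tool_pos"])*100
    print("t",s["time"],"tcp",np.round(s["tool_pos"],4),"yaw",round(w,2),"zax",np.round(R[:,2],3),"F",np.round(s["contact_force"],1),"w",s["gripper_width"],s["grasp_force"])
    print("shift cm",np.round(d,2),"turn z",round(np.radians(w-yaw),4)); return s
O=np.array([.5547,.0845]);a=np.radians(16.05);XD=np.array([np.cos(a),np.sin(a)]);YD=np.array([-XD[1],XD[0]])
E
python3 - <<'E'
from h import *
togo([*(O-.150*XD+.12*YD),.088],16.05)
E
```

```text
t 3.3167 tcp [0.3769 0.1575 0.2312] yaw 15.95 zax [-0.    -0.001 -1.   ] F [0.3 0.1 0.1] w 0.0011414493675211827 0.0
shift cm [ 0.07 -0.08 14.32] turn z -0.0018
```

>>> {"name": "jog_arm", "arguments": {
  "moves": [
    [[0,0,0,3,0,0,0],[0,0,0,3,0,0,0],[0,0,0,3,0,0,0],[0,0,0,3,0,0,0],[0,0,0,2.3,0,0,0],[0,0,0,0,0,0,0],[0,0.8,0,0,0,0,0],[0,0.8,0,0,0,0,0],[0,0.8,0,0,0,0,0],[0,0.8,0,0,0,0,0],[0,0.8,0,0,0,0,0],[0,0.8,0,0,0,0,0],[0,0.4,0,0,0,0,0],[0,0,0,0,0,0,0]]
  ]
}}

```text
time: 4.48
tool_pos: [0.4278, 0.1734, 0.0887]
tool_rot: [-0.0, 0.99, 0.14, 0.001]
contact_force: [-0.5, -0.0, 0.3]
gripper_width: -0.002
grasp_force: 0.0
```

>>> {"name": "jog_arm", "arguments": {
  "moves": [
    [[0,0.2,0,0,0,0,0],[0,0.2,0,0,0,0,0],[0,0,0,0,0,0,0]]
  ]
}}

```text
time: 4.73
tool_pos: [0.4304, 0.1742, 0.0882]
tool_rot: [-0.0, 0.99, 0.14, 0.0]
contact_force: [0.4, -0.6, -0.1]
gripper_width: -0.002
grasp_force: 0.0
```

```bash
python3 - <<'E'
from h import *
f=grab_frame("scene"); cv2.imwrite("pics/s2.png",cv2.resize(f["color"][110:260,220:420],(800,600),interpolation=cv2.INTER_CUBIC))
g=grab_frame("top");P=cloud(g)
for r in regions_of("drawer_front",g)[:1]: print(r["p"],np.round(r["rect"]),)
C=g["color"].astype(int);m=(C[...,2]>130)&(C[...,0]<60)&(C[...,1]<110)&(np.hypot(P[...,0]-.43,P[...,1]-.174)<.07)
q=(P[m][:,:2]-O)*1000; print(m.sum(),np.percentile(q@XD,[0,10,50,90,100]),np.percentile(q@YD,[0,50,100]))
togo([*(O-.089*XD+.12*YD),.088],16.05)
E
```

```text
Traceback (most recent call last):
IndexError: index -1 is out of bounds for axis 0 with size 0
```

View pics/s2.png

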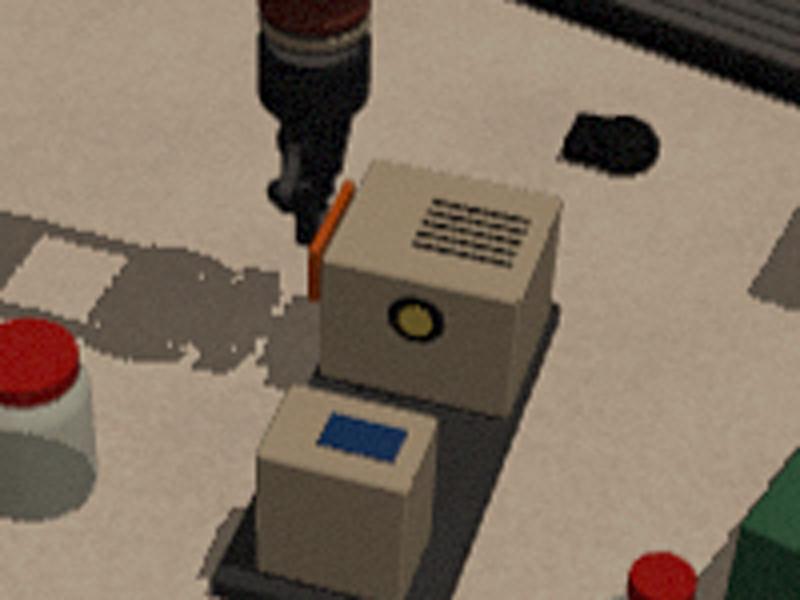

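The finger is on the orange front (crop (330,240)), drawer nearly shut against the lamp house; push on in small steps until the stop shows.

>>> {"name": "jog_arm", "arguments": {
  "moves": [
    [[0,0.2,0,0,0,0,0],[0,0.2,0,0,0,0,0],[0,0,0,0,0,0,0]]
  ]
}}

```text
time: 5.13
tool_pos: [0.4344, 0.1752, 0.0883]
tool_rot: [-0.0, 0.99, 0.139, -0.0]
contact_force: [-0.1, 0.6, 0.6]
gripper_width: -0.003
grasp_force: 0.4
```

>>> {"name": "jog_arm", "arguments": {
  "moves": [
    [[0,0.1,0,0,0,0,0],[0,0,0,0,0,0,0]]
  ]
}}

```text
time: 5.3
tool_pos: [0.4353, 0.1755, 0.0883]
tool_rot: [-0.0, 0.99, 0.139, -0.0]
contact_force: [-1.1, 0.7, -0.1]
gripper_width: 0.002
grasp_force: 0.5
```

>>> {"name": "jog_arm", "arguments": {
  "moves": [
    [[0,0.1,0,0,0,0,0],[0,0,0,0,0,0,0]]
  ]
}}

```text
time: 5.47
tool_pos: [0.4362, 0.1758, 0.0882]
tool_rot: [-0.0, 0.99, 0.139, -0.0]
contact_force: [-1.3, -0.7, -1.0]
gripper_width: -0.002
grasp_force: 0.5
```

>>> {"name": "jog_arm", "arguments": {
  "moves": [
    [[0,0.1,0,0,0,0,0],[0,0,0,0,0,0,0]]
  ]
}}

```text
time: 5.63
tool_pos: [0.4369, 0.1759, 0.0882]
tool_rot: [0.0, 0.99, 0.139, -0.0]
contact_force: [-2.2, -0.2, 1.1]
gripper_width: 0.003
grasp_force: 1.2
```

>>> {"name": "jog_arm", "arguments": {
  "moves": [
    [[0,0.1,0,0,0,0,0],[0,0,0,0,0,0,0]]
  ]
}}

```text
time: 5.8
tool_pos: [0.4369, 0.176, 0.0882]
tool_rot: [0.0, 0.99, 0.14, -0.002]
contact_force: [-7.1, -2.3, 4.6]
gripper_width: 0.001
grasp_force: 3.7
```

>>> {"name": "jog_arm", "arguments": {
  "moves": [
    [[0,0.1,0,0,0,0,0],[0,0,0,0,0,0,0]]
  ]
}}

```text
time: 5.97
tool_pos: [0.4369, 0.176, 0.0882]
tool_rot: [0.001, 0.99, 0.14, -0.003]
contact_force: [-12.8, -3.4, 7.6]
gripper_width: -0.003
grasp_force: 6.0
```

>>> {"name": "jog_arm", "arguments": {
  "moves": [
    [[0,-1,0,0,0,0,0],[0,-2,0,0,0,0,0],[0,-3,0,0,0,0,0],[0,0,0,-3,0,0,0],[0,0,0,-3,0,0,0],[0,0,0,-3,0,0,0],[0,0,0,-3,0,0,0],[0,0,0,-2,0,0,0],[0,0,0,0,0,0,0]]
  ]
}}

```text
time: 6.72
tool_pos: [0.3845, 0.1606, 0.2346]
tool_rot: [-0.0, 0.99, 0.139, 0.006]
contact_force: [0.2, 0.4, 1.2]
gripper_width: 0.001
grasp_force: 0.0
```

>>> {"name": "jog_arm", "arguments": {
  "moves": [
    [[5,0.5,3.35,0,0,0,0],[5,0.5,3.35,0,0,0,0],[5,0.5,3.35,0,0,0,0],[5,0.5,3.35,0,0,0,0],[5,0.5,3.35,0,0,0,0],[5,0.5,3.35,0,0,0,0],[5,0.5,3.35,0,0,0,0],[5,0.5,3.35,0,0,0,0],[5,0.5,3.35,0,0,0,0],[5,0.5,3.35,0,0,0,0],[5,0.5,3.35,0,0,0,0],[5,0.5,3.35,0,0,0,0],[5,0.5,3.35,0,0,0,0],[5,0.5,3.35,0,0,0,0],[5,0,0,0,0,0,0],[5,0,0,0,0,0,0],[5,0,0,0,0,0,0]]
  ]
}}

```text
time: 8.13
tool_pos: [0.5778, -0.271, 0.2271]
tool_rot: [-0.001, 0.99, 0.139, -0.001]
contact_force: [-0.1, -0.2, 0.1]
gripper_width: 0.585
grasp_force: 0.0
```

```bash
python3 - <<'E'
from h import *
togo([.576,-.271,.2],14)
f=grab_frame("wrist"); cv2.imwrite("pics/w1.png",f["color"]); P=cloud(f)
np.savez("w1.npz",P=P,color=f["color"],**{k:f[k] for k in("fx","fy","cx","cy","R","t")})
for r in regions_of("cuvette",f)[:3]: print(round(r["p"],2),np.round(r["rect"]),np.nanmedian(P[r["pixels"]],0))
g=grab_frame("top");Q=cloud(g);C=g["color"].astype(int)
h=cv2.cvtColor(g["color"],cv2.COLOR_BGR2HSV);m=(h[...,0]>5)&(h[...,0]<16)&(h[...,1]>180)&(np.hypot(Q[...,0]-.44,Q[...,1]-.176)<.05)
q=(Q[m][:,:2]-O)*1000; print(m.sum(),len(q) and np.percentile(q@XD,[0,10,50,90,100]))
E
```

```text
t 8.1333 tcp [ 0.5778 -0.271   0.2271] yaw 16.02 zax [-0.001  0.001 -1.   ] F [-0.1 -0.2  0.1] w 0.5854212301451976 0.0
shift cm [-0.17 -0.05  2.71] turn z 0.0353
0.84 [288. 180.  24.  58.] [ 0.58145789 -0.271867    0.05355667]
0.56 [184. 183.  56.  46.] [ 0.55296832 -0.18386033  0.04913232]
203 [-78.21586885 -77.35773095 -75.88209804 -70.37860207 -68.84571929]
```

View pics/w1.png

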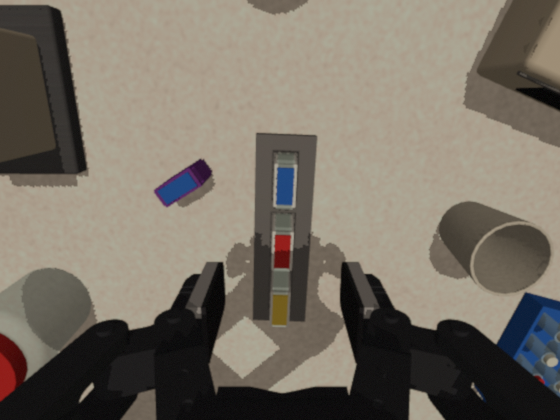

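The wrist view shows the white cell with blue stopper at (286,183) in the rack's end pocket, red (283,248) and yellow (280,308); the purple look-alike lies at (183,185). Drawer face is now at x = −78 mm (shut).

```bash
python3 - <<'E'
from h import *
z=np.load("w1.npz");P=z["P"];C=z["color"];h=cv2.cvtColor(C,cv2.COLOR_BGR2HSV)
X,Y,Z=P[...,0],P[...,1],P[...,2]
def fit(m,n):
    r=cv2.minAreaRect((P[m][:,:2]*1000).astype(np.float32)); print(n,m.sum(),np.round(r,1) if 0 else r,np.median(P[m][:,2]))
nr=np.hypot(X-.576,Y+.271)<.04
fit(nr&(abs(Z-.054)<.004),"blue cell top")
fit(nr&(h[...,0]>100)&(h[...,0]<130)&(h[...,1]>150)&(Z>.045),"stopper")
for n,x,y in(("red",.514,-.2866),("yel",.452,-.302)): fit((np.hypot(X-x,Y-y)<.032)&(abs(Z-.054)<.004),n)
fit((abs(Z-.014)<.004)&(np.hypot(X-.514,Y+.287)<.115),"rack")
b=C[130:240,240:340];cv2.imwrite("pics/w1c.png",cv2.resize(b,(600,600),interpolation=cv2.INTER_CUBIC))
E
```

```text
blue cell top 979 ((577.8905639648438, -272.5911865234375), (43.20663070678711, 20.015026092529297), 13.799242973327637) 0.05418505802538752
stopper 522 ((577.0718383789062, -272.3477478027344), (33.373130798339844, 13.116545677185059), 13.509129524230957) 0.05472339700537216
red 828 ((514.8984985351562, -288.06671142578125), (44.77497100830078, 20.03271484375), 14.352471351623535) 0.05410417584916992
yel 708 ((452.6700439453125, -303.2577209472656), (40.85966491699219, 19.94972801208496), 14.441282272338867) 0.054046784078492935
rack 6910 ((507.48992919921875, -260.64508056640625), (210.8213653564453, 116.90470123291016), 13.749502182006836) 0.012683480282737972
```

View pics/w1c.png

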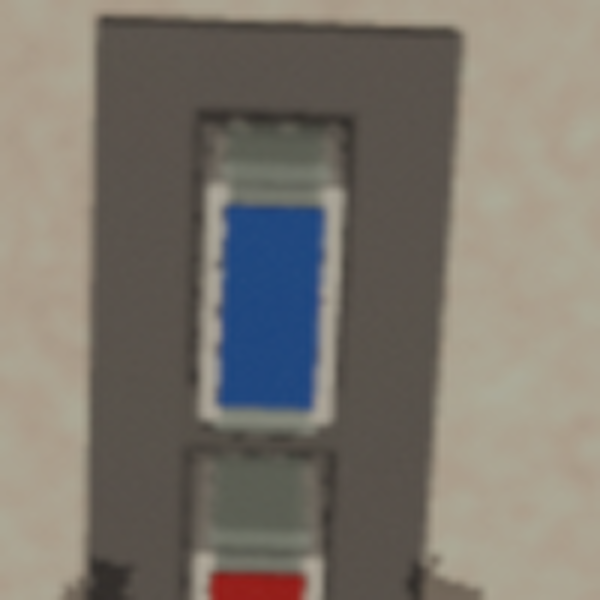

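```bash
python3 - <<'E'
from h import *
togo([.5768,-.2722,.020],13.7)
E
```

```text
t 8.2833 tcp [ 0.578  -0.2703  0.2283] yaw 16.1 zax [ 0.  0. -1.] F [-0.2  0.8 -0.1] w 0.587770597008779 0.0
shift cm [-0.17  0.15 20.83] turn z 0.0419
```

>>> {"name": "jog_arm", "arguments": {
  "moves": [
    [[5,-0.17,0.15,3,0,0,0.042],[5,0,0,3,0,0,0],[5,0,0,3,0,0,0],[5,0,0,3,0,0,0],[5,0,0,1.5,0,0,0],[5,0,0,0,0,0,0],[5,0,0,0,0,0,0],[5,0,0,0,0,0,0]]
  ]
}}

```text
time: 8.95
tool_pos: [0.5783, -0.2739, 0.0959]
tool_rot: [0.001, 0.993, 0.119, 0.002]
contact_force: [0.8, 0.3, 0.7]
gripper_width: 0.584
grasp_force: 0.0
```

```bash
python3 - <<'E'
from h import *
togo([.5768,-.2722,.020],13.7)
E
```

```text
t 8.95 tcp [ 0.5783 -0.2739  0.0959] yaw 13.65 zax [ 0.003 -0.002 -1.   ] F [0.8 0.3 0.7] w 0.5844642157843956 0.0
shift cm [-0.13 -0.22  7.59] turn z -0.0009
```

>>> {"name": "jog_arm", "arguments": {
  "moves": [
    [[5,-0.1,-0.15,1.6,0,0,0],[5,0,0,1.5,0,0,0],[5,0,0,1.5,0,0,0],[5,0,0,1.5,0,0,0],[5,0,0,0,0,0,0],[5,0,0,0,0,0,0],[5,0,0,0,0,0,0]]
  ]
}}

```text
time: 9.53
tool_pos: [0.5759, -0.2723, 0.0324]
tool_rot: [0.0, 0.993, 0.119, 0.0]
contact_force: [0.1, 0.7, -0.0]
gripper_width: 0.587
grasp_force: 0.0
```

```bash
python3 - <<'E'
from h import *
togo([.5768,-.2722,.020],13.7)
f=grab_frame("wrist"); cv2.imwrite("pics/w2.png",f["color"])
E
```

```text
t 9.5333 tcp [ 0.5759 -0.2723  0.0324] yaw 13.62 zax [ 0. -0. -1.] F [ 0.1  0.7 -0. ] w 0.5868279900361337 0.0
shift cm [0.1  0.01 1.24] turn z -0.0013
```

View pics/w2.png

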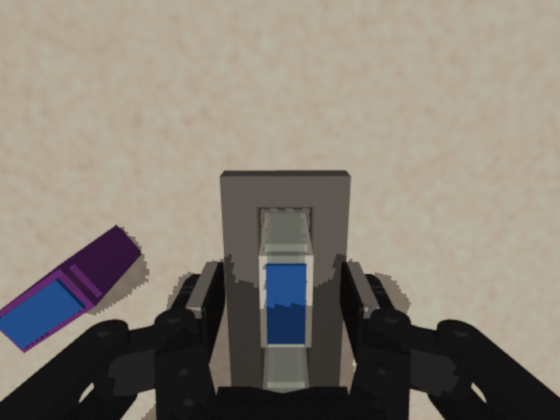

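The fingers straddle the white/blue cell (286,300), pads at columns 223 and 342, purple clear to the left at (70,290). Lower and close.

>>> {"name": "jog_arm", "arguments": {
  "moves": [
    [[5,0.1,0,0.6,0,0,0],[5,0,0,0.6,0,0,0],[5,0,0,0,0,0,0],[5,0,0,0,0,0,0],[3,0,0,0,0,0,0],[2.4,0,0,0,0,0,0],[1.9,0,0,0,0,0,0],[1.5,0,0,0,0,0,0],[1.5,0,0,0,0,0,0],[1.5,0,0,0,0,0,0],[1.5,0,0,0,0,0,0]]
  ]
}}

```text
time: 10.5
tool_pos: [0.5769, -0.2721, 0.0208]
tool_rot: [0.0, 0.993, 0.119, 0.0]
contact_force: [0.7, -0.3, 2.3]
gripper_width: 0.231
grasp_force: 58.6
```

```bash
python3 - <<'E'
from h import *
togo([.5768,-.2722,.020],13.7)
E
```

```text
t 10.5 tcp [ 0.5769 -0.2721  0.0208] yaw 13.62 zax [ 0.001 -0.    -1.   ] F [ 0.7 -0.3  2.3] w 0.2306791323774944 58.58848214149475
shift cm [-0.01  0.01  0.08] turn z -0.0013
```

>>> {"name": "jog_arm", "arguments": {
  "moves": [
    [[1.5,0,0,-0.5,0,0,0],[1.5,0,0,-1,0,0,0],[1.5,0,0,-1.5,0,0,0],[1.5,0,0,-2,0,0,0],[1.5,0,0,-2.5,0,0,0],[1.5,0,0,-2.5,0,0,0],[1.5,0,0,-2.5,0,0,0],[1.5,0,0,-2.5,0,0,0],[1.5,0,0,-2,0,0,0],[1.5,0,0,-1,0,0,0],[1.5,0,0,0,0,0,0],[1.5,0,0,0,0,0,0]]
  ]
}}

```text
time: 11.5
tool_pos: [0.5767, -0.2719, 0.2009]
tool_rot: [0.0, 0.993, 0.119, 0.0]
contact_force: [-0.6, 0.2, -1.2]
gripper_width: 0.227
grasp_force: 59.2
```

>>> {"name": "jog_arm", "arguments": {
  "moves": [
    [[1.5,0,0,0,0,0,-0.085],[1.5,0,0,0,0,0,-0.085],[1.5,0,0,0,0,0,-0.085],[1.5,0,0,0,0,0,-0.085],[1.5,0,0,0,0,0,-0.085],[1.5,0,0,0,0,0,-0.085],[1.5,0,0,0,0,0,-0.085],[1.5,0,0,0,0,0,-0.085],[1.5,0,0,0,0,0,-0.085],[1.5,0,0,0,0,0,-0.085],[1.5,0,0,0,0,0,-0.085],[1.5,0,0,0,0,0,-0.085],[1.5,0,0,0,0,0,-0.085],[1.5,0,0,0,0,0,-0.085],[1.5,0,0,0,0,0,-0.085],[1.5,0,0,0,0,0,-0.085],[1.5,0,0,0,0,0,-0.085],[1.5,0,0,0,0,0,-0.085],[1.5,0,0,0,0,0,-0.083],[1.5,0,0,0,0,0,0]]
  ]
}}

```text
time: 13.17
tool_pos: [0.5755, -0.2712, 0.1975]
tool_rot: [-0.002, 0.601, 0.799, -0.0]
contact_force: [0.1, -0.3, -1.6]
gripper_width: 0.229
grasp_force: 59.2
```

```bash
python3 - <<'E'
from h import *
togo([*O,.2],106.05)
f=grab_frame("wrist"); cv2.imwrite("pics/w3.png",f["color"])
E
```

```text
t 13.1667 tcp [ 0.5755 -0.2712  0.1975] yaw 106.12 zax [-0.004  0.002 -1.   ] F [ 0.1 -0.3 -1.6] w 0.22852725704813392 59.1698956489563
shift cm [34.75  7.88 -0.16] turn z 0.0011
```

View pics/w3.png

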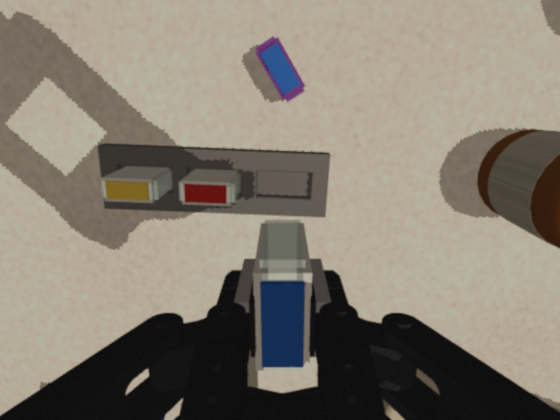

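The cell is held by its frosted faces, straight (blue at (282,322)); its pocket at (283,183) is empty, red and yellow undisturbed.

>>> {"name": "jog_arm", "arguments": {
  "moves": [
    [[1.5,1,0.24,0,0,0,0],[1.5,2,0.44,0,0,0,0],[1.5,2.5,0.56,0,0,0,0],[1.5,2.5,0.56,0,0,0,0],[1.5,2.5,0.56,0,0,0,0],[1.5,2.5,0.56,0,0,0,0],[1.5,2.5,0.56,0,0,0,0],[1.5,2.5,0.56,0,0,0,0],[1.5,2.5,0.56,0,0,0,0],[1.5,2.5,0.56,0,0,0,0],[1.5,2.5,0.56,0,0,0,0],[1.5,2.5,0.56,0,0,0,0],[1.5,2.5,0.56,0,0,0,0],[1.5,2.5,0.56,0,0,0,0],[1.5,1.5,0.34,0,0,0,0],[1.5,0.25,0.1,0,0,0,0],[1.5,0,0,0,0,0,0],[1.5,0,0,0,0,0,0],[1.5,0,0,0,0,0,0]]
  ]
}}

```text
time: 14.8
tool_pos: [0.5558, 0.083, 0.2001]
tool_rot: [-0.0, 0.602, 0.798, -0.0]
contact_force: [-1.2, -0.3, -1.4]
gripper_width: 0.228
grasp_force: 59.2
```

```bash
cat > m.py <<'E'
from h import *
s=togo([*O,.087],106.05)
R=Ro.from_quat(np.roll(s["tool_rot"],-1)).as_matrix()
f=grab_frame("wrist"); P=cloud(f); h=cv2.cvtColor(f["color"],cv2.COLOR_BGR2HSV)
T=(P-s["tool_pos"])@R*1000
m=(h[...,0]>100)&(h[...,0]<130)&(h[...,1]>150)&(np.abs(T).max(-1)<60)
r=cv2.minAreaRect(T[m][:,:2].astype(np.float32)); print("stopper in tool mm",m.sum(),r,np.median(T[m],0))
n=(abs(T[...,2]+34.5)<6)&(abs(T[...,0])<35)&(abs(T[...,1])<9); print("top x range",np.percentile(T[n][:,0],[1,50,99]), "z",np.median(T[n][:,2]))
cv2.imwrite("pics/w4.png",f["color"])
E
python3 m.py
```

```text
t 14.8 tcp [0.5558 0.083  0.2001] yaw 105.97 zax [-0. -0. -1.] F [-1.2 -0.3 -1.4] w 0.2283200901840619 59.179415702819824
shift cm [ 0.18 -0.06 11.31] turn z -0.0014
stopper in tool mm 3431 ((0.8476581573486328, 0.11473894119262695), (34.76457214355469, 14.303658485412598), 0.012321053072810173) [  2.303117     0.08747618 -33.91686966]
top x range [-19.22184962   4.02363015  20.81355326] z -33.62410790776801
```

>>> {"name": "jog_arm", "arguments": {
  "moves": [
    [[1.5,0.1,-0.06,1,0,0,0],[1.5,0,0,1.5,0,0,0],[1.5,0,0,1.5,0,0,0],[1.5,0,0,1.5,0,0,0],[1.5,0,0,1.5,0,0,0],[1.5,0,0,1.5,0,0,0],[1.5,0,0,1.3,0,0,0],[1.5,0,0,1,0,0,0],[1.5,0,0,0.5,0,0,0],[1.5,0,0,0,0,0,0],[1.5,0,0,0,0,0,0],[1.5,0,0,0,0,0,0]]
  ]
}}

```text
time: 15.85
tool_pos: [0.5559, 0.0845, 0.0883]
tool_rot: [0.001, 0.602, 0.799, 0.001]
contact_force: [-0.3, 0.0, -1.8]
gripper_width: 0.232
grasp_force: 59.2
```

```bash
sed -i 's/\.087\]/.0875]/' m.py; python3 m.py; python3 - <<'E'
from h import *
f=grab_frame("scene");cv2.imwrite("pics/s3.png",cv2.resize(f["color"][110:260,220:420],(800,600),interpolation=cv2.INTER_CUBIC))
P=cloud(f)
# lamp/detector tops as seen by the scene camera (independent check of photometer pose)
q=(P[...,:2]-O)*1000; x=q@XD;y=q@YD;m=abs(P[...,2]-.13)<.004
for n,k in(("lamp",m&(y>50)&(y<190)&(abs(x)<80)),("det",m&(y<-50)&(y>-140)&(abs(x)<60))):
    r=cv2.minAreaRect(np.stack([x[k],y[k]],-1).astype(np.float32)); print(n,k.sum(),r)
# held cell: white top
s=state();k=(abs(x)<15)&(abs(y)<30)&(abs(P[...,2]-.12)<.008); print("cell top",k.sum(),np.percentile(x[k],[2,98]),np.percentile(y[k],[2,98]),np.percentile(P[...,2][k],[50,95]))
E
```

```text
t 15.85 tcp [0.5559 0.0845 0.0883] yaw 106.04 zax [ 0.002  0.    -1.   ] F [-0.3  0.  -1.8] w 0.23237036295976782 59.183971881866455
shift cm [ 0.03 -0.11  0.08] turn z -0.0002
stopper in tool mm 3417 ((0.9148082733154297, 0.04857349395751953), (34.21345520019531, 14.307055473327637), 0.1386929303407669) [  2.26785192   0.09018062 -33.9613503 ]
top x range [-19.21412193   4.18973764  21.67427892] z -33.648341522944605
lamp 515 ((4.349067687988281, 117.59870147705078), (123.24578857421875, 139.88546752929688), 86.52616119384766)
det 737 ((1.7862586975097656, -99.22581481933594), (73.19541931152344, 99.04280853271484), 89.68614196777344)
cell top 109 [-13.36785642  12.13911457] [-27.49789661  13.13260435] [0.12132917 0.12618138]
```

View pics/s3.png

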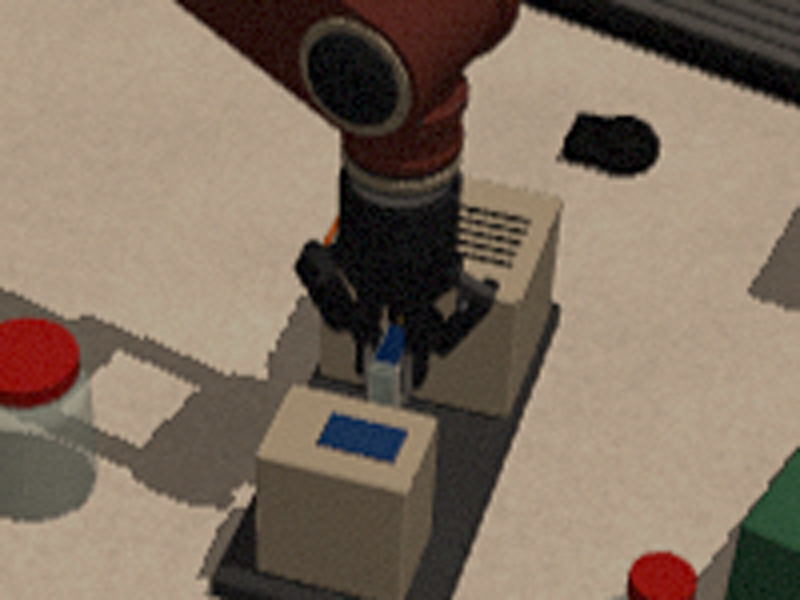

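View pics/w4.png

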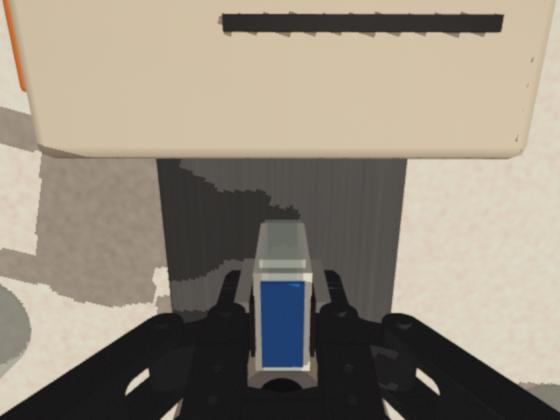

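The cell hangs upright in the gap at (385,365) of the scene crop, one window to the lamp, one to the detector, clear of both; wrist view shows the blue stopper at (282,322) centred before the lamp house (columns 35–525). A numeric check of the lateral and height errors from the wrist cloud:

```bash
python3 - <<'E'
from h import *
f=grab_frame("wrist");s=state();R=Ro.from_quat(np.roll(s["tool_rot"],-1)).as_matrix()
P=cloud(f);T=(P-s["tool_pos"])@R*1000
k=(abs(P[...,2]-.13)<.004)&(T[...,0]>58)
ys=[];
for x in range(62,100,4):
    j=k&(abs(T[...,0]-x)<2)
    if j.sum()>20: a,b=np.percentile(T[j][:,1],[.5,99.5]); ys.append((x,round(a,1),round(b,1),round((a+b)/2,1)))
print(ys); print("front edge",np.percentile(T[k][:,0],[0,1]),"z lamp",np.median(P[k][:,2]))
b=(abs(P[...,2]-.02)<.004)
for x in range(10,55,8):
    j=b&(abs(T[...,0]-x)<4)
    if j.sum()>20: a,c=np.percentile(T[j][:,1],[1,99]);print("base",x,a,c,(a+c)/2)
togo([*O,.0875],106.05)
E
```

```text
[(62, np.float64(-67.1), np.float64(67.7), np.float64(0.3)), (66, np.float64(-67.6), np.float64(68.0), np.float64(0.2)), (70, np.float64(-67.5), np.float64(67.9), np.float64(0.2)), (74, np.float64(-67.6), np.float64(68.2), np.float64(0.3)), (78, np.float64(-67.5), np.float64(68.1), np.float64(0.3)), (82, np.float64(-67.7), np.float64(68.1), np.float64(0.2)), (86, np.float64(-67.5), np.float64(68.0), np.float64(0.2)), (90, np.float64(-67.7), np.float64(68.1), np.float64(0.2)), (94, np.float64(-67.4), np.float64(68.0), np.float64(0.3)), (98, np.float64(-67.5), np.float64(68.1), np.float64(0.3))]
front edge [59.86656304 61.08766066] z lamp 0.12869937253177446
base 10 -72.42144630805394 72.58848543015431 0.08351956105018132
base 18 -72.52866010269898 72.54782931361183 0.00958460545642481
base 26 -72.32800561420598 72.7382213419883 0.20510786389115765
base 34 -72.501521867715 72.40822990820271 -0.04664597975614271
base 42 -72.11046721502284 72.3003730589267 0.09495292195192917
t 16.0 tcp [0.5558 0.0846 0.0884] yaw 106.05 zax [ 0.002  0.    -1.   ] F [ 0.1  0.2 -1.3] w 0.2298754145170687 59.18456554412842
shift cm [ 0.02 -0.11  0.09] turn z -0.0001
```

>>> {"name": "jog_arm", "arguments": {
  "moves": [
    [[1.5,-0.08,0,0.1,0,0,0],[1.5,0,0,0,0,0,0],[1.5,0,0,0,0,0,0],[1.5,0,0,0,0,0,0],[1.5,0,0,0,0,0,0],[1.5,0,0,0,0,0,0]]
  ]
}}

```text
time: 16.5
tool_pos: [0.5553, 0.0838, 0.0863]
tool_rot: [-0.0, 0.601, 0.799, 0.0]
contact_force: [-0.4, -0.5, -1.4]
gripper_width: 0.228
grasp_force: 59.2
```

```bash
python3 m.py; python3 -c "
from h import *
print(job_done())"
```

```text
t 16.5 tcp [0.5553 0.0838 0.0863] yaw 106.05 zax [ 0.  0. -1.] F [-0.4 -0.5 -1.4] w 0.22784233485806923 59.18484091758728
shift cm [ 0.09 -0.04 -0.12] turn z -0.0
stopper in tool mm 3413 ((0.7605514526367188, 0.10491514205932617), (34.451141357421875, 14.212937355041504), 0.027827084064483643) [  2.2843497    0.07374912 -33.93587649]
top x range [-19.26040852   4.31002399  21.81141545] z -33.63326378780134
the job is handed in; nothing more can be done
None
```

The job is handed in: the drawer is fully shut, and the arm is holding the blue-stoppered cuvette upright by its frosted faces, centred on the beam to about 1–2 mm by my camera measurements; finished at 16.5 s of the 56 s allowed, and nothing else was moved.

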